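# Lock the kettle tipper with its pin

## Task

The kettle tipper has been left tipped forward. Press its cradle back down by the black grip bar until it sits level on its stop, then take the locking pin (the thick black grip with a straight plain steel rod, lying in the row with the fork and the spoon) and push it through all three eyes of base and cradle until its grip meets the outer eye, and let go. Leave the fork, the spoon and the mug where they are.

Things in the scene. Friction and masses are not known exactly. Their poses are not given: they have to be found in the camera images.
- tipper: White kettle tipper fixed to the table: base 260 x 210 x 12 mm with a tipping cradle carrying a kettle (161 mm high when level). Origin: centre of the base's underside; x away from the robot (yaw within 0.25 rad), y to the left. Three upright eye plates, 10 mm thick, 50 wide, centred at x -95 mm, faces square to y: base's outer (y -100 to -90), cradle's (-60 to -50), base's inner (-30 to -20).
- lock_mouth (a point): Centre of the hole in the outer face of the outer eye: tipper frame (-95, -100, 85) mm, axes as the tipper's. The pin goes in here along +y. Base eyes: 115 mm high, 18 mm holes; cradle eye: 24 mm hole. With the cradle level the three holes are in line along y, 85 mm above the table. Space outside the outer eye is free above the cutlery.
- hinge_line (a point): Point on the cradle's hinge axis (along the tipper's y), tipper frame (100, 0, 50) mm.
- cradle (a joint): Tilt of the cradle in rad: 0 = level on its stop (end of travel), positive = robot-side edge raised (starts 0.25 to 0.5). Stiff hinge: it stays where left; about 2 to 4 N down on the grip bar moves it.
- lever (a point): Centre of the top face of the cradle's black grip bar (30 x 85 x 30 mm, long along y), on the robot side of the tipper. Moves on an arc about hinge_line; with the cradle level it lies at tipper frame (-150, 50, 95) mm.
- pin: Locking pin, 195 mm, about 150 g: black grip 100 x 30 x 30 mm, then a straight 12 mm steel rod. Origin: centre of the grip; x along the rod; centre of mass within 40 mm of the origin, on the rod's side. Lies flat (origin 15 mm up), rod to the left (yaw pi/2 within 0.2), in any of three places of a row along x, 115 mm apart. Let go in the eyes, it stays, drooping a few degrees in the play.
- pin_tip (a point): Tip of the pin's rod, 145 mm from the pin's origin along its x. The rod is 95 mm long, its last 12 mm tapering to 5 mm. The grip is too thick for the eyes: it stops at the outer one, with this tip 95 mm past lock_mouth.
- spoon: Spoon with the same black grip 100 x 30 x 30 mm (origin its centre), a thin stem and a round bowl to +x, 123 mm from the origin at the tip. Lies in the row beside the pin. Leave alone.
- fork: Fork with the same black grip (origin its centre), thin stem and four tines to +x, 145 mm from the origin at the tip. Lies in the row beside the pin. Leave alone.
- mug: White mug, 80 mm across, 100 mm high, standing to the left of the tipper. Origin: centre of its underside. Leave alone.
Things that resemble listed ones, but are neither listed nor needed, are in the scene too. What is shaped like the pin but orange, pink or purple is not meant.

How it is judged (in metres and radians):
On the way, in this order (a step that is already met when the one before it is completed fails the run):
1. the cradle is pressed back level onto its stop (value of joint cradle below 0.03 rad), for 0.2 s.
2. the pin is pushed home through the eyes (y of pin_tip in the frame of lock_mouth above 0.085 m and x of pin_tip in the frame of lock_mouth between -0.012 and 0.012 m and z of pin_tip in the frame of lock_mouth between -0.014 and 0.014 m and angle between the x axis of pin and the y axis of tipper, either way round below 0.2 rad), for 0.2 s.
At the end, for the whole second after the job is handed in: The cradle is level on its stop (joint below 0.035 rad) and the pin sits through all three eyes: rod tip at least 85 mm past the outer face of the outer eye (fully home is 95), within 12 mm sideways and 14 mm in height of the holes' axis, pin within 0.2 rad of that axis, released and at rest (all of step 2 and value of joint cradle below 0.035 rad and linear speed of pin below 0.02 m/s); the robot touches nothing.
It fails at once if the fork is moved more than 40 mm (distance of fork from where it was at the start of the episode above 0.04 m).
It fails at once if the spoon is moved more than 40 mm (distance of spoon from where it was at the start of the episode above 0.04 m).
It fails at once if the mug is moved more than 40 mm (distance of mug from where it was at the start of the episode above 0.04 m).
It also fails if it takes over 56 s, if anything falls off the work surface, if the arm or the gripper's body presses on something with over 40 N, if the wrist force passes 120 N, or if a joint passes its speed limit or range.

## Robot

A 6-joint arm with a two-finger parallel gripper is mounted at the origin on the work surface. World frame = base frame: x ahead of the robot, y to its left, z up, the work surface at z = 0. Lengths are in mm, angles in rad, forces in N, time in s.
With the tool pointing down it reaches from about 350 to 975 mm from the base axis. Payload 7.1 kg.
Tool frame: the origin (TCP) lies at the very end of the fingers, on their centre line; the grasp point (between the pads) lies 19 mm behind it; y points along the fingers, x is the direction in which the jaws open and shut, and the axes are right-handed (so a half turn about y gives the same grasp; the last joint's range is limited). The gripper opens to 88 mm and grips with 3 to 60 N. Pads are 20 mm wide; open, the fingers measure 115 mm over their backs; the gripper's body (75 mm by 178 mm) begins 61 mm behind the grasp point.
Start: joints at [1.214, 0.423, 1.63, -0, 1.089, -0.019], TCP at [207.101, 589.673, 222.675] pointing down, gripper open.
Joint ranges: [-3, 3], [-0.9, 2.11], [0.09, 2.58], [-1.31, 4.45], [0.11, 2.69], [-2.54, 2.54]. Speed limits (rad/s): [2.39, 2.39, 3.01, 3.14, 3.14, 3.14].

## Interface

Orientations are given as a rotation vector (axis times angle).
In Python, from workcell import ctrl gives the robot as it stands. The module is installed in compiled form; this text tells all that it offers.
- The arm moves only by the tool jog_arm, never from a script. Its argument "steps" is a list of rows, each an object with "turn": the turn, a rotation vector about the world's x, y, z scaled (see below), a list of three; "dp": the shift along the world's x, y, z scaled (see below), a list of three; "claw": the opening, from 0 (shut) to 1 (fully open). In form: [{"turn": [wx, wy, wz], "dp": [x, y, z], "claw": claw}, ...]. A call has 1 to 12 rows; each row is the pose to reach, as a shift and turn from the pose measured when the call began, turning the shorter way round; what a row does not reach only later rows make up. The controller multiplies each number of a shift by 80 mm and each number of a turn by pi rad. A row lasts 1/12 s, in which the tool goes at most 41.7 mm and 7.16 degrees, less where a joint would pass 70% of its speed; a pose out of reach is approached as far as the arm can. A call with a number of a shift or a turn outside -1 to 1 is refused whole. A call with a gripper value outside its range is refused whole. The fingers move at their own pace and stop on an object; the grip force is fixed at half the most. Time passes only in rows, so rows that repeat a pose let the fingers close. It gives the time, the measured TCP pose, the force and the opening at its end, in the units of the state.
- ctrl.get_obs(): the state, without advancing time (a new reading comes with each control period).
- ctrl.get_image(name): name is "side" or "top"; returns a dict with "img" (480x640x3 uint8, red, green, blue), "range_z" (480x640 float32, mm along the optical axis (not along the pixel's ray), 0 where there is no reading), "fovy" (degrees; the focal length in pixels is half the picture's height over the tangent of half this angle, whatever the lens; pixels are square), "cx", "cy" (the principal point, pixels), "dist_coeffs" ([k1, k2, p1, p2, k3] as OpenCV has them; the pictures are not rectified), "camera_from_world" (4x4, takes a point from world to camera coordinates). Camera axes: x right, y down, z forward; pixel columns grow to the right and rows downward; lengths in mm; the calibration is good to about 2 mm. A picture is of the moment at which its call begins.
- ctrl.close_job(): hands the job in, once; it reports no verdict.
The state is a dict: "t": time; "qpos": joint angles; "qvel": joint speeds; "joint_torque": joint torques, N m; "ee_pos": TCP position; "orientation": TCP orientation; "ft_force": force on the tool from outside, world axes, zero at the start; "moment": the same for the moment, N m; "width": finger opening in mm.
Only numpy, scipy, OpenCV 4.12 (cv2) and the standard library are available. Lean on these libraries where they do the work, as an engineer would, in place of code of your own. Each camera call takes 0.05 s, during which the arm holds its last target.

## Working session

There is one attempt and no reset: what is moved stays moved. The work goes in short steps, Python scripts to look and compute and a tool call to move; the robot and the scene stay as the last step left them, time stands still between calls to the robot, and variables do not carry over. Pictures are saved under pics/ and viewed, and the job is handed in when it is done.

Besides the shell and the picture viewer there is one more tool, called after ">>>" as name(argument=value, ...) on one line, values as JSON. jog_arm: Moves the arm, as the interface text tells. Its arguments: {"type":"object","properties":{"steps":{"type":"array","items":{"type":"object","properties":{"turn":{"type":"array","items":{"type":"number"}},"dp":{"type":"array","items":{"type":"number"}},"claw":{"type":"number"}}}}},"required":["steps"]}

```bash
mkdir -p pics; cat > h.py <<'E'
import numpy as np, cv2
from workcell import ctrl
def cam(n):
    d=ctrl.get_image(n); f=240/np.tan(np.radians(d['fovy'])/2)
    d['K']=np.array([[f,0,d['cx']],[0,f,d['cy']],[0,0,1]]);d['D']=np.array(d['dist_coeffs'],float);d['T']=np.array(d['camera_from_world'])
    return d
def ray(d,uv):
    p=cv2.undistortPoints(np.array(uv,float).reshape(-1,1,2),d['K'],d['D'])[:,0]
    R=d['T'][:3,:3];t=d['T'][:3,3]
    return -R.T@t,(np.c_[p,np.ones(len(p))])@R
def onz(d,uv,z):
    o,r=ray(d,uv); return o+r*((z-o[2])/r[:,2])[:,None]
def bydepth(d,uv):
    o,r=ray(d,uv); uv=np.array(uv).reshape(-1,2).astype(int); return o+r*d['range_z'][uv[:,1],uv[:,0]][:,None]
def proj(d,P):
    return cv2.projectPoints(np.array(P,float).reshape(-1,3),cv2.Rodrigues(d['T'][:3,:3])[0],d['T'][:3,3],d['K'],d['D'])[0][:,0]
def save(d,fn): cv2.imwrite('pics/'+fn,cv2.cvtColor(d['img'],cv2.COLOR_RGB2BGR))
E
python3 - <<'E'
from h import *
import pickle
D={}
for n in('top','side'):
    d=cam(n);save(d,n+'0.png');D[n]=d;print(n,d['fovy'],d['D'],d['T'].round(2).tolist())
pickle.dump(D,open('d0.pkl','wb'))
o=ctrl.get_obs();print(o)
E
```

```text
top 47.12097894204179 [-0.11627939  0.          0.          0.          0.        ] [[0.01, -1.0, -0.01, 34.27], [-1.0, -0.01, -0.08, 446.94], [0.08, 0.02, -1.0, 1283.04], [0.0, 0.0, 0.0, 1.0]]
side 50.82984481343543 [-0.1337978  0.         0.         0.         0.       ] [[0.77, -0.64, 0.0, -307.38], [-0.46, -0.56, -0.69, 265.23], [0.44, 0.53, -0.72, 1180.4], [0.0, 0.0, 0.0, 1.0]]
{'t': 0.1, 'qpos': array([ 1.21395439e+00,  4.23788989e-01,  1.63062115e+00,  5.75313437e-06,
        1.08859630e+00, -1.89772806e-02]), 'qvel': array([ 0.00074666, -0.00169868,  0.00078187,  0.00190918, -0.00178732,
       -0.00058903]), 'joint_torque': array([ 8.63566243e-05, -5.45613670e+01, -2.74325252e+01,  6.46108598e-02,
        1.87602988e-02, -3.57441070e-05]), 'ee_pos': array([206.9526694 , 589.19914533, 221.96111456]), 'orientation': array([-1.35111792, -0.9559483 ,  0.95788764]), 'ft_force': array([0.2947599 , 0.14034462, 0.12660744]), 'moment': array([0.01309099, 0.0612091 , 0.01584381]), 'width': 87.70233405692765}
```

View pics/top0.png

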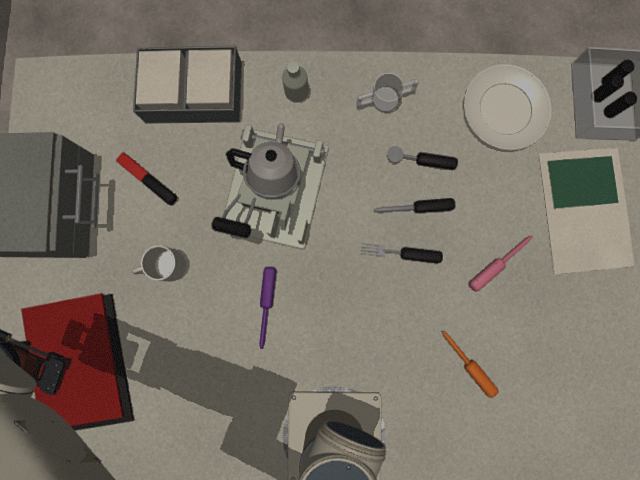

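View pics/side0.png

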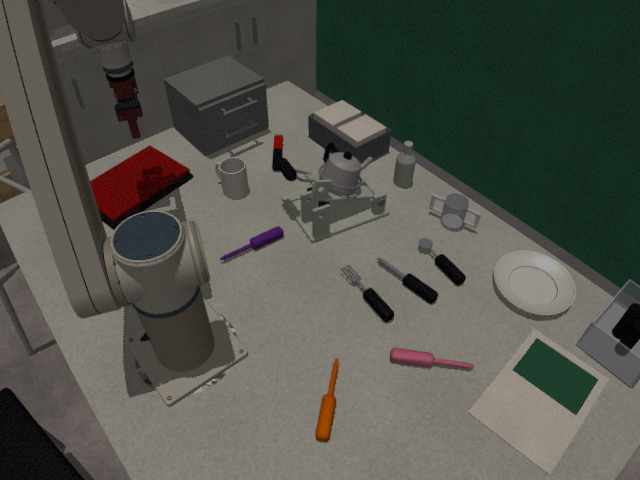

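Row in the top view: spoon (425,160), round bowl; middle item (415,207), black grip with straight steel rod; fork (402,252), tines. There is also a red and black tool at (147,178), and orange, pink and purple ones that the task excludes. The middle one fits the pin, so I'll confirm it enlarged and measure.

```bash
python3 - <<'E'
from h import *
import pickle
D=pickle.load(open('d0.pkl','rb'))
t=D['top']['img'];s=D['side']['img']
a=cv2.resize(t[190:225,365:465],(800,280),interpolation=cv2.INTER_CUBIC)
b=cv2.resize(t[120:255,205:335],(400,415-115),interpolation=cv2.INTER_CUBIC)
c=cv2.resize(s[140:240,270:400],(400,300),interpolation=cv2.INTER_CUBIC)
cv2.imwrite('pics/crop0.png',cv2.cvtColor(np.vstack([a,np.hstack([b,c])]),cv2.COLOR_RGB2BGR))
d=D['top']
# pin grip dark mask
g=t.max(2)
for nm,(x0,x1,y0,y1) in dict(pin=(365,465,190,225),spoon=(380,465,140,180),fork=(355,450,235,270),lever=(205,255,212,240)).items():
    m=np.zeros(g.shape,np.uint8);m[y0:y1,x0:x1]=(g[y0:y1,x0:x1]<55)
    n,l,st,ce=cv2.connectedComponentsWithStats(m);i=1+st[1:,4].argmax()
    ct=max(cv2.findContours((l==i).astype(np.uint8),0,2)[0],key=cv2.contourArea)
    r=cv2.minAreaRect(ct);bx=cv2.boxPoints(r)
    print(nm,ce[i].round(1),st[i],r, onz(d,bx,30 if nm!='lever' else 130).round(1).tolist(), onz(d,[r[0]],30).round(1))
    ys,xs=np.where(l==i);P=bydepth(d,np.c_[xs,ys]);print(' depth z',np.percentile(P[:,2],[5,25,50,75,95]).round(1),'mean top',P[P[:,2]>np.percentile(P[:,2],40)].mean(0).round(1))
E
```

```text
pin [433.9 205.3] [414 198  41  15 485] ((433.941162109375, 205.26467895507812), (12.240893363952637, 40.51057434082031), 85.42607879638672) [[559.7, -183.4, 30.0], [568.6, -280.0, 30.0], [539.3, -281.9, 30.0], [530.6, -185.5, 30.0]] [[ 549.5 -232.6   30. ]]
 depth z [23.2 27.1 29.1 31.3 34.5] mean top [ 547.9 -229.2   48.7]
spoon [436.4 160.8] [416 153  42  17 495] ((436.5160827636719, 160.8912811279297), (41.14353561401367, 12.52991008758545), 8.426968574523926) [[648.6, -189.1, 30.0], [679.0, -193.8, 30.0], [665.6, -291.8, 30.0], [635.2, -286.8, 30.0]] [[ 657.  -240.3   30. ]]
 depth z [16.2 25.8 28.9 31.1 34.1] mean top [ 658.  -238.7   39.6]
fork [421.2 254.9] [401 247  42  16 487] ((421.27056884765625, 254.9124755859375), (41.422821044921875, 12.073382377624512), 6.842773914337158) [[422.7, -151.3, 30.0], [450.9, -154.8, 30.0], [440.1, -251.9, 30.0], [411.8, -248.3, 30.0]] [[ 431.4 -201.5   30. ]]
 depth z [19.8 26.7 29.  31.2 34.2] mean top [ 432.8 -201.9   35.4]
lever [231.2 227.1] [212 217  39  21 523] ((231.22593688964844, 227.0059051513672), (39.2712516784668, 14.36104679107666), 12.804265975952148) [[475.4, 274.9, 130.0], [506.4, 268.7, 130.0], [487.7, 183.8, 130.0], [456.9, 190.1, 130.0]] [[493.8 247.   30. ]]
 depth z [161.1 165.5 168.3 170.4 173.4] mean top [476.1 223.7 177.6]
```

View pics/crop0.png

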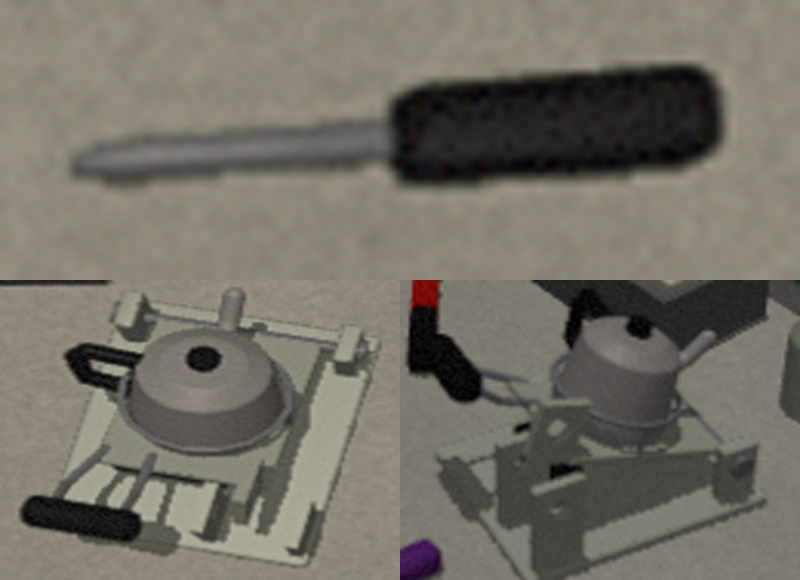

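The crop confirms the pin: black grip with a plain straight rod, tip at about (375,210). Next I'll get the tipper's pose from an enlarged view.

```bash
python3 - <<'E'
from h import *
import pickle
D=pickle.load(open('d0.pkl','rb'))
t=D['top']['img'];s=D['side']['img']
b=cv2.resize(t[118:258,205:345],(600,600),interpolation=cv2.INTER_CUBIC)
cv2.imwrite('pics/crop1.png',cv2.cvtColor(b,cv2.COLOR_RGB2BGR))
c=cv2.resize(s[140:240,275:395],(720,600),interpolation=cv2.INTER_CUBIC)
cv2.imwrite('pics/crop2.png',cv2.cvtColor(c,cv2.COLOR_RGB2BGR))
# rod direction
m=t[200:216,372:413]
d=D['top']
E
```

```text
(no output)
```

View pics/crop1.png

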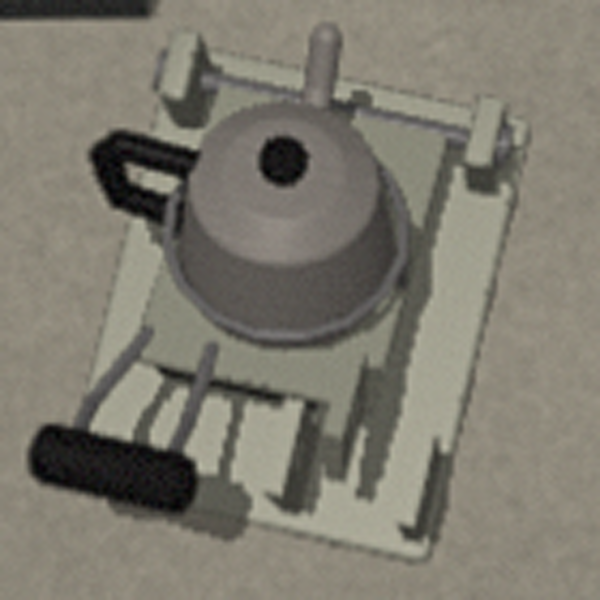

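View pics/crop2.png

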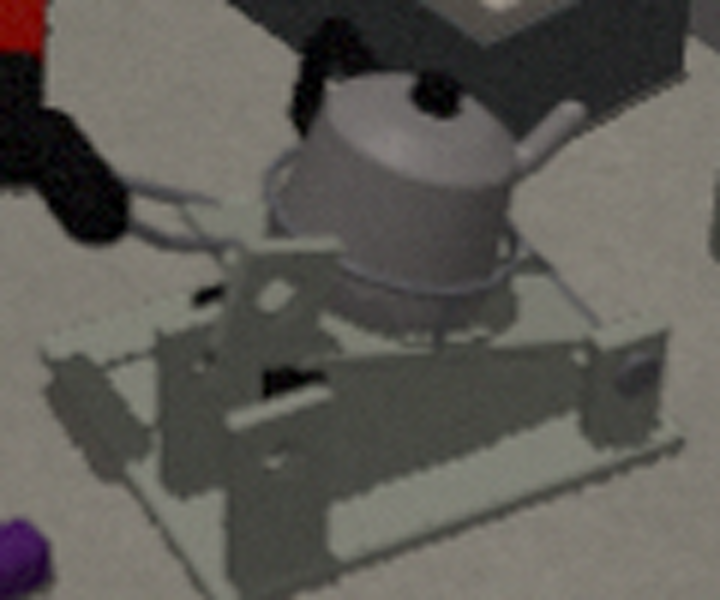

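```bash
cat > tip.py <<'E'
from h import *
def fit(W,L):
    # W world xy, L local xy: rigid
    W=np.array(W);L=np.array(L);a=W-W.mean(0);b=L-L.mean(0)
    th=np.arctan2((b[:,0]*a[:,1]-b[:,1]*a[:,0]).sum(),(a*b).sum());c,s=np.cos(th),np.sin(th);R=np.array([[c,-s],[s,c]])
    return th,W.mean(0)-R@L.mean(0),R
E
python3 - <<'E'
from tip import *
import pickle
D=pickle.load(open('d0.pkl','rb'));d=D['top']
cv=lambda p:(np.array(p,float)+.5)/4.2857-.5+[205,118]
C=lambda P:onz(d,cv(P),12)[:,:2]
corn=C([(528,122),(430,560)]);print(corn.round(1), np.linalg.norm(corn[0]-corn[1]))
e=C([(528,122),(430,560),(190,48),(260,520),(90,385),(150,180)]);print(e.round(1))
v=e[0]-e[1];v/=np.linalg.norm(v);print('yaw right',np.arctan2(v[1],v[0]))
v=e[2]-e[0];print('yaw far',np.arctan2(v[1],v[0])-np.pi/2)
v=e[3]-e[1];print('yaw near',np.arctan2(v[1],v[0])-np.pi/2)
v=e[5]-e[4];print('yaw left',np.arctan2(v[1],v[0]))
th,o,R=fit(corn,[(130,-105),(-130,-105)]);print(th,o,'left edge local',((e[4:]-o)@R).round(1),((e[2:4]-o)@R).round(1))
L=lambda x,y,z:np.r_[R@[x,y]+o,z]
im=d['img'].copy()
def draw(d,th):
    pass
pts=[L(x,y,12) for x,y in((130,-105),(130,105),(-130,105),(-130,-105))]+[L(x,y,115) for y in(-100,-90,-30,-20) for x in(-120,-70)]+[L(-95,-100,85+9*np.sin(a)) +np.r_[R@[9*np.cos(a),0],0] for a in np.arange(0,6.2,.8)]+[L(-95,-20,85)]
for n,(x0,x1,y0,y1,s) in dict(top=(205,345,118,258,4.2857),side=(275,395,140,240,6)).items():
    q=proj(D[n],pts);c=cv2.resize(D[n]['img'][y0:y1,x0:x1],None,fx=s,fy=s,interpolation=cv2.INTER_CUBIC)
    for p in (q-[x0,y0]+.5)*s-.5: cv2.circle(c,tuple(int(k) for k in p),2,(255,0,0),-1)
    cv2.imwrite(f'pics/ov_{n}.png',cv2.cvtColor(c,cv2.COLOR_RGB2BGR))
E
```

```text
[[695.6  20. ]
 [446.2  72.4]] 254.81290334247652
[[695.6  20. ]
 [446.2  72.4]
 [738.5 213.3]
 [467.8 167.5]
 [543.4 265. ]
 [661.2 234.1]]
yaw right -0.2072709415076922
yaw far -0.21834137468139825
yaw near -0.2231174786840917
yaw left -0.2568771834539259
-0.2072709415076922 [592.51861671 148.97252546] left edge local [[-72.  103.5]
 [ 49.7  97.4]] [[ 129.6   93. ]
 [-125.9   -7.5]]
```

View pics/ov_top.png

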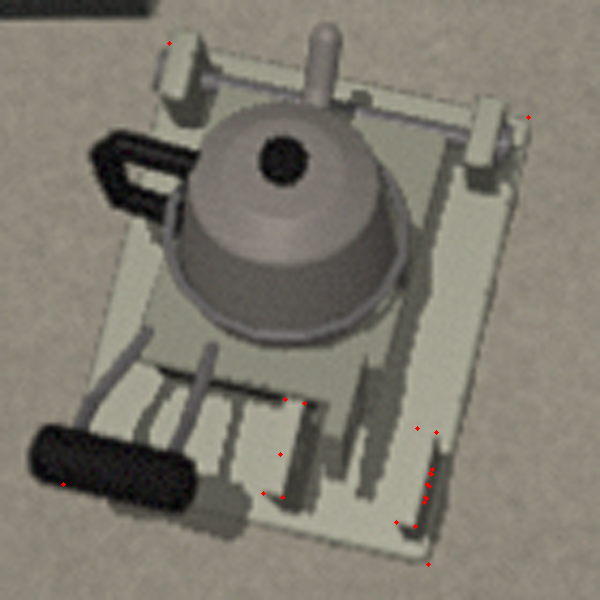

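View pics/ov_side.png

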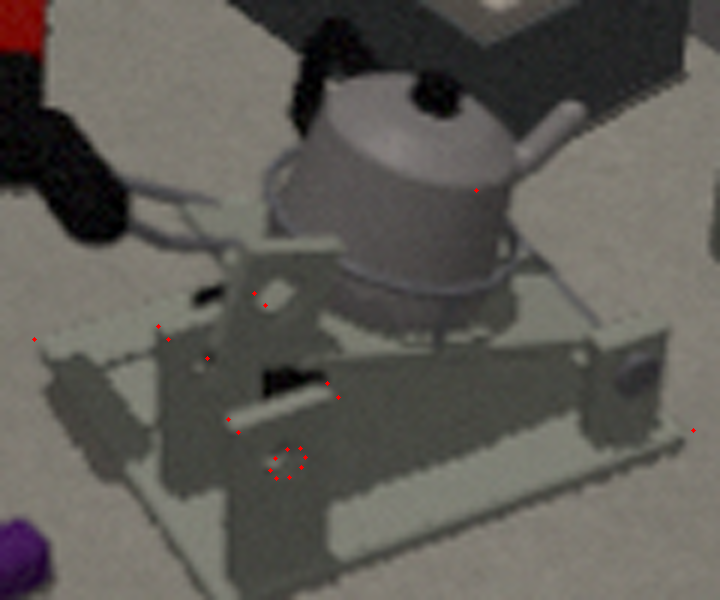

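```bash
python3 - <<'E'
from tip import *
from scipy.spatial.transform import Rotation as Ro
o=ctrl.get_obs();M=Ro.from_rotvec(o['orientation']).as_matrix();print(M.round(3))
th=-.213;c,s=np.cos(th),np.sin(th);R=np.array([[c,-s],[s,c]]);O=np.array([592.,148.5])
for t in(.4,.305,.2,.1,0):
    a=np.arctan2(45,250)+t;r=np.hypot(45,250);print(t,(R@[100-r*np.cos(a),50]+O).round(1),round(50+r*np.sin(a),1))
for p in((-95,-100),(-95,-150),(-95,-130)):print(p,(R@p+O).round(1))
# desired jaw x axis along tipper x (or reverse)
x=np.r_[R@[1,0],0]
for sg in(1,-1):
    T=np.c_[sg*x,[0,0,-1],np.cross(sg*x,[0,0,-1])];dr=Ro.from_matrix(T@M.T).as_rotvec();print(sg,dr,dr/np.pi)
import pickle
D=pickle.load(open('d0.pkl','rb'));d=D['side']
g=d['img'].max(2);x0,x1,y0,y1=275,300,150,185
m=np.zeros(g.shape,np.uint8);m[y0:y1,x0:x1]=g[y0:y1,x0:x1]<45
n,l,st,ce=cv2.connectedComponentsWithStats(m);i=1+st[1:,4].argmax();print(ce[i],st[i])
q=proj(d,[np.r_[R@[-125,50]+O,168],np.r_[R@[-125,50]+O,153]]);print('pred lever side px',q)
E
```

```text
[[ 0.331 -0.    -0.943]
 [ 0.943 -0.001  0.331]
 [-0.001 -1.     0.   ]]
0.4 [492.4 221.2] 188.8
0.305 [480.4 223.8] 168.0
0.2 [469.6 226.1] 143.8
0.1 [461.6 227.9] 119.7
0 [456.  229.1] 95.0
(-95, -100) [478.   70.8]
(-95, -150) [467.4  22. ]
(-95, -130) [471.7  41.5]
1 [ 7.23503738e-04 -1.36501558e-03 -1.44592874e+00] [ 2.30298392e-04 -4.34497953e-04 -4.60253414e-01]
-1 [1.41240642e-03 7.48622464e-04 1.69566334e+00] [4.49582926e-04 2.38293931e-04 5.39746404e-01]
[283.80833333 165.97777778] [275 150  22  31 360]
pred lever side px [[287.67514053 165.19262097]
 [287.87152476 169.44901706]]
```

>>> jog_arm(steps=[{"turn":[0,0,-0.092],"dp":[0.675,-0.91,0],"claw":0},{"turn":[0,0,-0.092],"dp":[0.675,-0.91,0],"claw":0},{"turn":[0,0,-0.092],"dp":[0.675,-0.91,0],"claw":0},{"turn":[0,0,-0.092],"dp":[0.675,-0.91,0],"claw":0}])

```text
t: 0.43
ee_pos: [262.0, 514.2, 221.6]
orientation: [-1.445, -0.731, 0.735]
ft_force: [-0.6, -0.8, 0.7]
width: 65.0
```

>>> jog_arm(steps=[{"turn":[0,0,-0.092],"dp":[0.675,-0.91,0],"claw":0},{"turn":[0,0,-0.092],"dp":[0.675,-0.91,0],"claw":0},{"turn":[0,0,-0.092],"dp":[0.675,-0.91,0],"claw":0},{"turn":[0,0,-0.092],"dp":[0.675,-0.91,0],"claw":0}])

```text
t: 0.77
ee_pos: [316.9, 440.3, 221.6]
orientation: [-1.512, -0.506, 0.51]
ft_force: [-0.1, 0.6, -0.1]
width: 37.8
```

>>> jog_arm(steps=[{"turn":[0,0,-0.092],"dp":[0.675,-0.91,0],"claw":0},{"turn":[0,0,-0.092],"dp":[0.675,-0.91,0],"claw":0},{"turn":[0,0,-0.092],"dp":[0.675,-0.91,0],"claw":0},{"turn":[0,0,-0.092],"dp":[0.675,-0.91,0],"claw":0}])

```text
t: 1.1
ee_pos: [371.7, 367.4, 221.6]
orientation: [-1.553, -0.279, 0.284]
ft_force: [0.8, -0.2, -0.2]
width: 11.5
```

>>> jog_arm(steps=[{"turn":[0,0,-0.092],"dp":[0.675,-0.91,0],"claw":0},{"turn":[0,0,-0.092],"dp":[0.675,-0.91,0],"claw":0},{"turn":[0,0,-0.092],"dp":[0.675,-0.91,0],"claw":0},{"turn":[0,0,-0.092],"dp":[0.675,-0.91,0],"claw":0}])

```text
t: 1.43
ee_pos: [426.4, 295.0, 221.7]
orientation: [-1.57, -0.053, 0.057]
ft_force: [-0.3, 0.1, 0.3]
width: 0.6
```

>>> jog_arm(steps=[{"turn":[0,0,-0.092],"dp":[0.6,-0.885,0],"claw":0},{"turn":[0,0,-0.092],"dp":[0.6,-0.885,0],"claw":0},{"turn":[0,0,-0.092],"dp":[0.6,-0.885,0],"claw":0},{"turn":[0,0,-0.092],"dp":[0.6,-0.885,0],"claw":0},{"turn":[0,0,-0.092],"dp":[0.6,-0.885,-0.5],"claw":0},{"turn":[0,0,-0.092],"dp":[0.6,-0.885,-0.5],"claw":0}])

```text
t: 1.93
ee_pos: [470.6, 225.1, 177.2]
orientation: [-1.567, 0.175, -0.16]
ft_force: [-1.8, -0.5, -0.7]
width: 0.4
```

```bash
python3 - <<'E'
from h import *
d=cam('side');c=cv2.resize(d['img'][100:250,220:400],(720,600));cv2.imwrite('pics/s1.png',cv2.cvtColor(c,cv2.COLOR_RGB2BGR))
o=ctrl.get_obs();print(o['ee_pos'],o['ft_force'],o['qpos'])
E
```

```text
[471.08654672 225.25340535 179.12474492] [-0.15858595 -0.48388306 -0.02944109] [0.42178239 0.3361898  1.8848135  0.00304467 0.92960648 0.63347687]
```

View pics/s1.png

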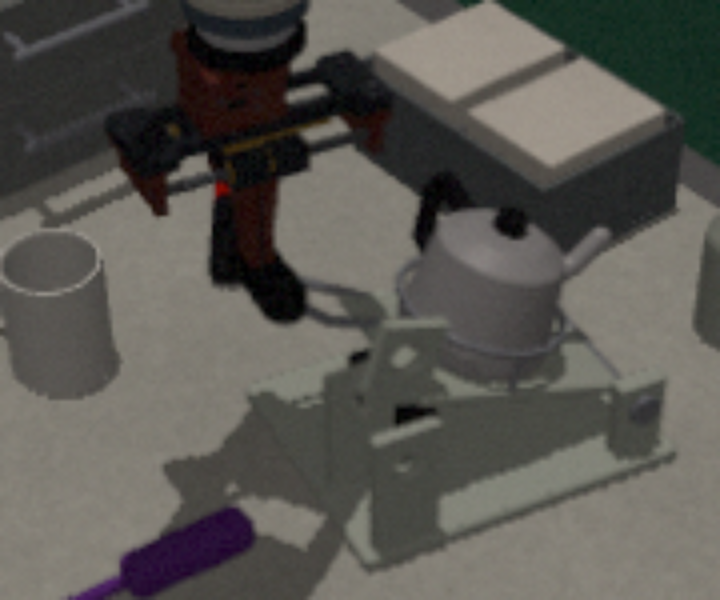

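>>> jog_arm(steps=[{"turn":[0,0,0],"dp":[0,0,-0.15],"claw":0},{"turn":[0,0,0],"dp":[0,0,-0.3],"claw":0},{"turn":[0,0,0],"dp":[-0.02,0.01,-0.4],"claw":0},{"turn":[0,0,0],"dp":[-0.06,0.02,-0.5],"claw":0},{"turn":[0,0,0],"dp":[-0.09,0.02,-0.6],"claw":0},{"turn":[0,0,0],"dp":[-0.12,0.02,-0.7],"claw":0}])

```text
t: 2.48
ee_pos: [461.7, 227.6, 123.1]
orientation: [-1.566, 0.173, -0.161]
ft_force: [-0.4, 2.0, 1.9]
width: 0.1
```

>>> jog_arm(steps=[{"turn":[0,0,0],"dp":[-0.03,0.01,-0.12],"claw":0},{"turn":[0,0,0],"dp":[-0.05,0.02,-0.22],"claw":0},{"turn":[0,0,0],"dp":[-0.06,0.02,-0.3],"claw":0},{"turn":[0,0,0],"dp":[-0.06,0.02,-0.34],"claw":0},{"turn":[0,0,0],"dp":[-0.06,0.02,-0.34],"claw":0}])

```text
t: 2.9
ee_pos: [456.3, 229.0, 95.4]
orientation: [-1.566, 0.174, -0.16]
ft_force: [0.5, -0.4, -0.2]
width: 0.4
```

>>> jog_arm(steps=[{"turn":[0,0,0],"dp":[0,0,-0.03],"claw":0},{"turn":[0,0,0],"dp":[0,0,-0.05],"claw":0},{"turn":[0,0,0],"dp":[0,0,-0.05],"claw":0}])

```text
t: 3.15
ee_pos: [456.6, 229.2, 94.8]
orientation: [-1.566, 0.174, -0.16]
ft_force: [-13.9, -4.4, 44.8]
width: 0.4
```

```bash
python3 - <<'E'
from h import *
d=cam('side');c=cv2.resize(d['img'][100:250,220:400],(720,600));cv2.imwrite('pics/s2.png',cv2.cvtColor(c,cv2.COLOR_RGB2BGR))
o=ctrl.get_obs();print(o['ee_pos'],o['ft_force'],o['qpos'])
E
```

```text
[456.62650968 229.18930604  94.7893375 ] [-12.71120859  -5.47681195  45.23173758] [0.43995367 0.45660683 1.95639465 0.00474766 0.73683808 0.6494746 ]
```

View pics/s2.png

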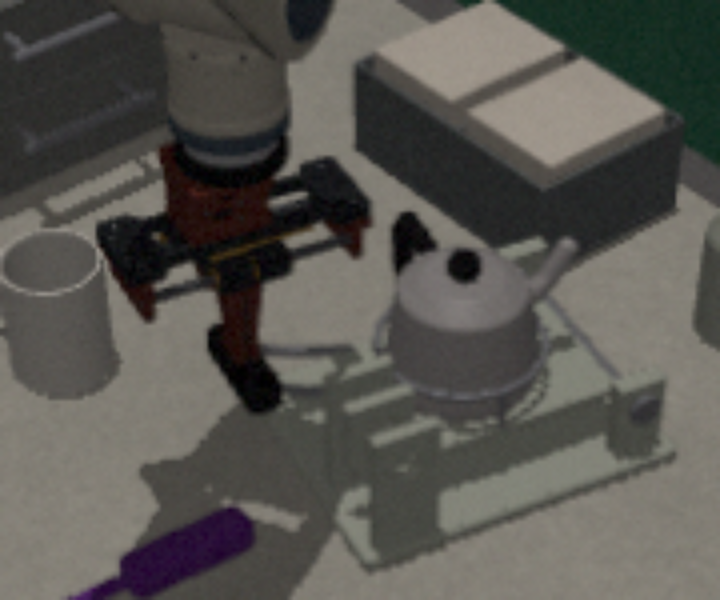

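>>> jog_arm(steps=[{"turn":[0,0,0],"dp":[0,0,0.4],"claw":0},{"turn":[0,0,0],"dp":[0,0,0.9],"claw":0},{"turn":[0,0,0],"dp":[0,0,1],"claw":0},{"turn":[0,0,0],"dp":[0,0,1],"claw":0}])

```text
t: 3.53
ee_pos: [458.7, 230.0, 177.5]
orientation: [-1.563, 0.17, -0.165]
ft_force: [0.4, 0.7, 0.3]
width: 0.5
```

>>> jog_arm(steps=[{"turn":[0,0,0],"dp":[0,-0.9,0.6],"claw":0},{"turn":[0,0,0],"dp":[0,-0.9,0.6],"claw":0},{"turn":[0,0,0],"dp":[0,-0.9,0.6],"claw":0},{"turn":[0,0,0],"dp":[0,-0.9,0.6],"claw":0}])

```text
t: 3.87
ee_pos: [459.0, 156.7, 225.2]
orientation: [-1.562, 0.172, -0.168]
ft_force: [0.3, 0.1, 0.4]
width: 0.7
```

>>> jog_arm(steps=[{"turn":[0,0,0.032],"dp":[0.2,-0.95,0],"claw":0.5},{"turn":[0,0,0.032],"dp":[0.2,-0.95,0],"claw":0.5},{"turn":[0,0,0.032],"dp":[0.2,-0.95,0],"claw":0.5},{"turn":[0,0,0.032],"dp":[0.2,-0.95,0],"claw":1}])

```text
t: 4.2
ee_pos: [474.4, 80.1, 223.2]
orientation: [-1.567, 0.098, -0.089]
ft_force: [1.1, 0.8, 0.3]
width: 23.4
```

>>> jog_arm(steps=[{"turn":[0,0,0.032],"dp":[0.2,-0.95,0],"claw":1},{"turn":[0,0,0.032],"dp":[0.2,-0.95,0],"claw":1},{"turn":[0,0,0.032],"dp":[0.2,-0.95,0],"claw":1},{"turn":[0,0,0.032],"dp":[0.2,-0.95,0],"claw":1}])

```text
t: 4.53
ee_pos: [490.1, 4.3, 221.8]
orientation: [-1.569, 0.022, -0.009]
ft_force: [0.2, 0.6, 0.5]
width: 50.0
```

```bash
python3 - <<'E'
from h import *
import pickle
D={}
for n in('top','side'):
    d=cam(n);save(d,n+'3.png');D[n]=d
pickle.dump(D,open('d3.pkl','wb'))
o=ctrl.get_obs();print(o['t'],o['ee_pos'],o['ft_force'],o['qpos'])
E
```

```text
4.6333 [489.88170147   5.44546277 222.21457097] [-0.38295054 -0.21900311 -0.40531226] [-0.01430841  0.22854923  1.91797451  0.00212292  1.00270096  0.00214409]
```

View pics/top3.png

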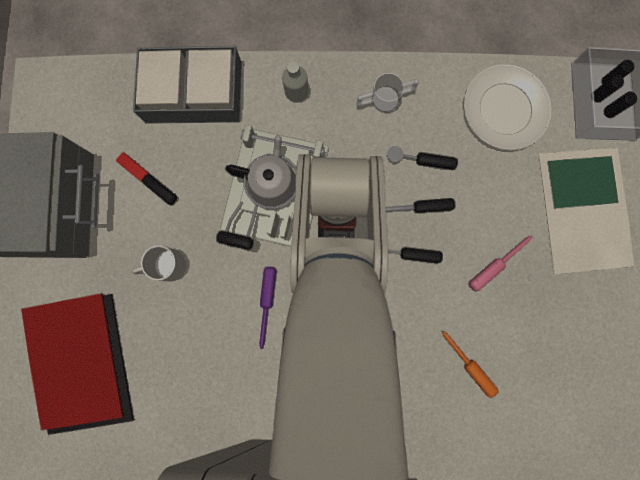

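View pics/side3.png

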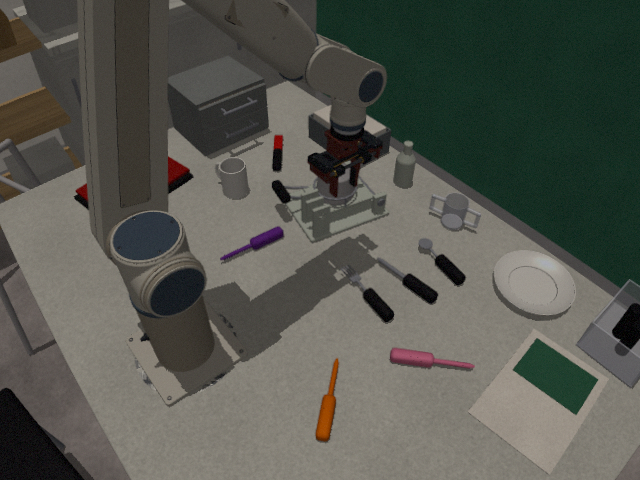

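```bash
python3 - <<'E'
from h import *
import pickle
D0=pickle.load(open('d0.pkl','rb'));D3=pickle.load(open('d3.pkl','rb'))
for d,b,nm in((D0['top'],(414,456,197,214),'top'),(D3['side'],(398,445,265,308),'side')):
    g=d['img'].max(2);x0,x1,y0,y1=b;m=np.zeros(g.shape,np.uint8);m[y0:y1,x0:x1]=g[y0:y1,x0:x1]<55
    n,l,st,ce=cv2.connectedComponentsWithStats(m);i=1+st[1:,4].argmax();r=cv2.minAreaRect(np.argwhere(l==i)[:,::-1].astype(np.float32))
    print(nm,ce[i],st[i],r, [onz(d,[ce[i]],z).round(1) for z in(15,20,25)])
d=D0['top']
print('tip top',onz(d,[(374.3,210.3)],15).round(1))
d=D3['side'];c=cv2.resize(d['img'][245:310,370:450],(738,600),interpolation=cv2.INTER_CUBIC);cv2.imwrite('pics/c3.png',cv2.cvtColor(c,cv2.COLOR_RGB2BGR))
E
```

```text
top [433.91752577 205.26391753] [414 198  41  15 485] ((433.941162109375, 205.26467895507812), (12.240893363952637, 40.51057434082031), 85.42607879638672) [array([[ 552. , -235.5,   15. ]]), array([[ 551.2, -234.5,   20. ]]), array([[ 550.4, -233.5,   25. ]])]
side [419.68812877 288.28169014] [402 274  36  30 497] ((419.70269775390625, 288.2162170410156), (39.059207916259766, 13.25223159790039), 35.53767776489258) [array([[ 549.9, -234.1,   15. ]]), array([[ 546.5, -236.3,   20. ]]), array([[ 543. , -238.5,   25. ]])]
tip top [[538.4 -92.3  15. ]]
```

View pics/c3.png

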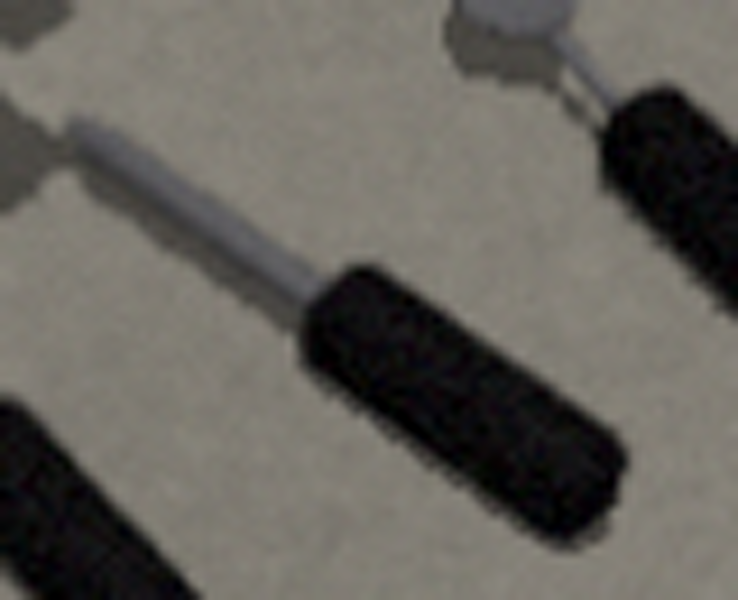

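>>> jog_arm(steps=[{"turn":[0,0,0.03],"dp":[0.24,-0.93,0],"claw":1},{"turn":[0,0,0.03],"dp":[0.24,-0.93,0],"claw":1},{"turn":[0,0,0.03],"dp":[0.24,-0.93,0],"claw":1},{"turn":[0,0,0.03],"dp":[0.24,-0.93,0],"claw":1}])

```text
t: 4.97
ee_pos: [509.2, -68.3, 221.7]
orientation: [-1.568, -0.053, 0.066]
ft_force: [-0.8, -0.6, 0.3]
width: 84.9
```

>>> jog_arm(steps=[{"turn":[0,0,0],"dp":[0.24,-0.93,-0.6],"claw":1},{"turn":[0,0,0],"dp":[0.24,-0.93,-0.6],"claw":1},{"turn":[0,0,0],"dp":[0.24,-0.93,-0.6],"claw":1},{"turn":[0,0,0],"dp":[0.24,-0.93,-0.6],"claw":1}])

```text
t: 5.3
ee_pos: [527.5, -142.0, 171.9]
orientation: [-1.566, -0.05, 0.068]
ft_force: [-0.7, 0.3, -1.5]
width: 87.7
```

>>> jog_arm(steps=[{"turn":[0,0,0],"dp":[0.24,-0.91,-0.6],"claw":1},{"turn":[0,0,0],"dp":[0.24,-0.91,-0.6],"claw":1},{"turn":[0,0,0],"dp":[0.24,-0.91,-0.6],"claw":1},{"turn":[0,0,0],"dp":[0.24,-0.91,-0.6],"claw":1},{"turn":[0,0,0],"dp":[0.24,-0.91,-0.6],"claw":1}])

```text
t: 5.72
ee_pos: [546.6, -212.9, 124.4]
orientation: [-1.566, -0.049, 0.069]
ft_force: [-0.6, 0.1, 0.9]
width: 87.6
```

```bash
python3 - <<'E'
from h import *
from scipy.spatial.transform import Rotation as Ro
d=cam('side');c=cv2.resize(d['img'][200:320,340:500],(800,600),interpolation=cv2.INTER_CUBIC);cv2.imwrite('pics/s4.png',cv2.cvtColor(c,cv2.COLOR_RGB2BGR))
o=ctrl.get_obs();print(o['t'],o['ee_pos'],o['width']);M=Ro.from_rotvec(o['orientation']).as_matrix();print(M.round(3),np.arctan2(M[1,0],M[0,0]))
E
```

```text
5.7667 [ 546.81674858 -212.79029258  124.8701019 ] 87.63636180094949
[[ 0.997 -0.012 -0.076]
 [ 0.076  0.003  0.997]
 [-0.011 -1.     0.004]] 0.07595112015792094
```

View pics/s4.png

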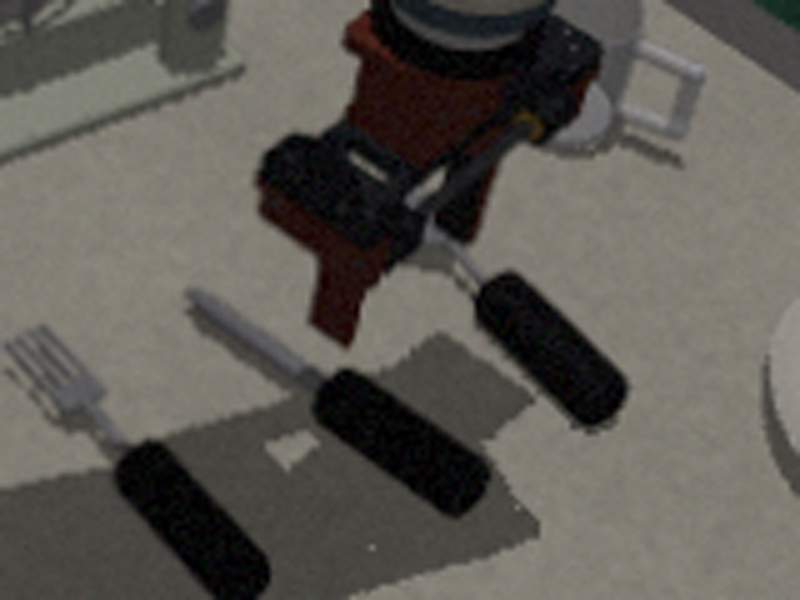

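>>> jog_arm(steps=[{"turn":[0,-0.003,0],"dp":[0.01,-0.01,-0.5],"claw":1},{"turn":[0,-0.003,0],"dp":[0.01,-0.01,-0.95],"claw":1},{"turn":[0,-0.003,0],"dp":[0.01,-0.01,-0.95],"claw":1},{"turn":[0,-0.003,0],"dp":[0.01,-0.01,-0.95],"claw":1}])

```text
t: 6.1
ee_pos: [546.7, -211.7, 48.8]
orientation: [-1.565, -0.057, 0.065]
ft_force: [0.6, -0.2, 0.9]
width: 88.0
```

>>> jog_arm(steps=[{"turn":[0,0,0],"dp":[0,0,-0.25],"claw":1},{"turn":[0,0,0],"dp":[0,0,-0.5],"claw":1},{"turn":[0,0,0],"dp":[0,0,-0.5],"claw":1},{"turn":[0,0,0],"dp":[0,0,-0.5],"claw":1}])

```text
t: 6.43
ee_pos: [547.5, -211.5, 10.8]
orientation: [-1.565, -0.058, 0.064]
ft_force: [0.8, -0.1, -0.2]
width: 87.8
```

```bash
python3 - <<'E'
from h import *
d=cam('side');c=cv2.resize(d['img'][200:320,340:500],(800,600),interpolation=cv2.INTER_CUBIC);cv2.imwrite('pics/s5.png',cv2.cvtColor(c,cv2.COLOR_RGB2BGR))
o=ctrl.get_obs();print(o['t'],o['ee_pos'],o['ft_force'],o['width'])
E
```

```text
6.4833 [ 547.97107969 -211.85018841   11.20121141] [-0.83898102  0.79168183  0.11005329] 87.92653858184724
```

View pics/s5.png

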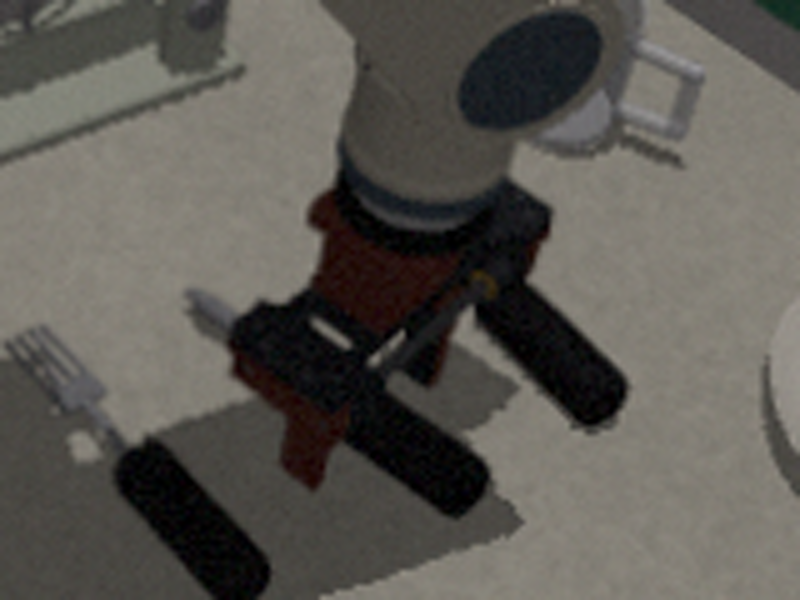

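>>> jog_arm(steps=[{"turn":[0,0,0],"dp":[0.0,-0.02,-0.08],"claw":1},{"turn":[0,0,0],"dp":[0,-0.02,-0.08],"claw":1},{"turn":[0,0,0],"dp":[0,-0.02,-0.08],"claw":0},{"turn":[0,0,0],"dp":[0,-0.02,-0.08],"claw":0},{"turn":[0,0,0],"dp":[0,-0.02,-0.08],"claw":0},{"turn":[0,0,0],"dp":[0,-0.02,-0.08],"claw":0},{"turn":[0,0,0],"dp":[0,-0.02,-0.08],"claw":0},{"turn":[0,0,0],"dp":[0,-0.02,-0.08],"claw":0},{"turn":[0,0,0],"dp":[0,-0.02,-0.08],"claw":0},{"turn":[0,0,0],"dp":[0,-0.02,-0.08],"claw":0},{"turn":[0,0,0],"dp":[0,-0.02,-0.08],"claw":0},{"turn":[0,0,0],"dp":[0,-0.02,-0.08],"claw":0}])

```text
t: 7.48
ee_pos: [548.1, -213.5, 4.8]
orientation: [-1.566, -0.059, 0.063]
ft_force: [0.8, 0.4, -0.2]
width: 29.8
```

>>> jog_arm(steps=[{"turn":[0,0,0],"dp":[0,0,0],"claw":0},{"turn":[0,0,0],"dp":[0,0,0],"claw":0},{"turn":[0,0,0],"dp":[0,0,0.2],"claw":0},{"turn":[0,0,0],"dp":[0,0,0.5],"claw":0},{"turn":[0,0,0],"dp":[0,0,0.8],"claw":0},{"turn":[0,0,0],"dp":[0,0,0.8],"claw":0}])

```text
t: 7.98
ee_pos: [550.5, -214.4, 72.6]
orientation: [-1.569, -0.063, 0.059]
ft_force: [1.3, 0.1, -0.9]
width: 29.8
```

```bash
python3 - <<'E'
from h import *
d=cam('side');c=cv2.resize(d['img'][160:310,320:520],(800,600),interpolation=cv2.INTER_CUBIC);cv2.imwrite('pics/s6.png',cv2.cvtColor(c,cv2.COLOR_RGB2BGR))
o=ctrl.get_obs();print(o['t'],o['ee_pos'],o['ft_force'],o['moment'],o['width'],o['orientation'])
E
```

```text
8.0333 [ 549.60823772 -214.08567117   70.79856509] [-0.53024945 -0.24523162 -1.50373463] [-0.07906346  0.04339667 -0.01938326] 29.900724863965362 [-1.56783714 -0.06218037  0.05978978]
```

View pics/s6.png

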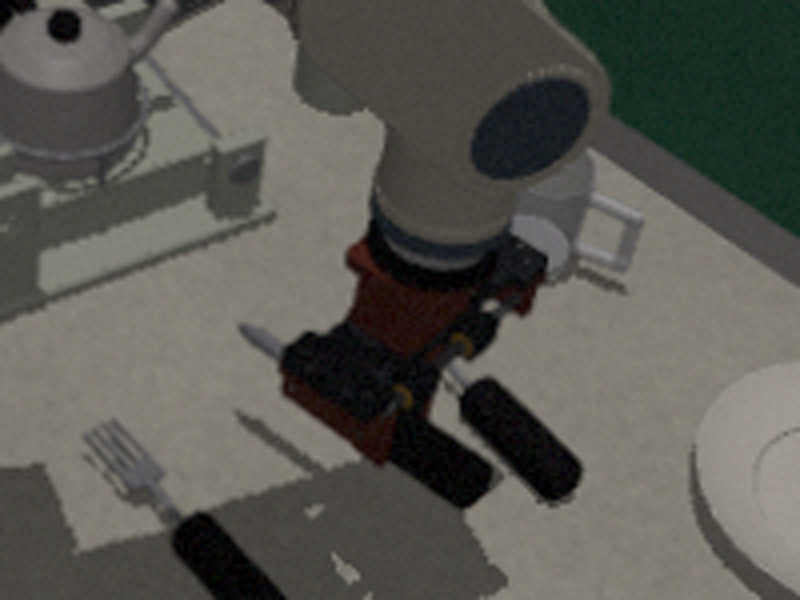

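>>> jog_arm(steps=[{"turn":[0,0,-0.047],"dp":[-0.3,0.35,0.2],"claw":0},{"turn":[0,0,-0.047],"dp":[-0.665,0.775,0.2],"claw":0},{"turn":[0,0,-0.047],"dp":[-0.665,0.775,0.2],"claw":0},{"turn":[0,0,-0.047],"dp":[-0.665,0.775,0.2],"claw":0}])

```text
t: 8.37
ee_pos: [493.5, -150.2, 85.5]
orientation: [-1.567, 0.055, -0.051]
ft_force: [-0.0, 0.2, -2.1]
width: 29.5
```

>>> jog_arm(steps=[{"turn":[0,0,-0.047],"dp":[-0.3,0.35,-0.1],"claw":0},{"turn":[0,0,-0.047],"dp":[-0.665,0.775,-0.15],"claw":0},{"turn":[0,0,-0.047],"dp":[-0.665,0.775,-0.15],"claw":0},{"turn":[0,0,-0.047],"dp":[-0.665,0.775,-0.15],"claw":0},{"turn":[0,0,-0.047],"dp":[-0.665,0.775,-0.15],"claw":0}])

```text
t: 8.78
ee_pos: [441.8, -88.7, 73.4]
orientation: [-1.561, 0.169, -0.168]
ft_force: [0.0, -0.4, -0.2]
width: 30.0
```

```bash
cat > look.py <<'E'
from h import *
import sys,pickle
from scipy.spatial.transform import Rotation as Ro
k=sys.argv[1]
D={n:cam(n) for n in('side','top')};pickle.dump(D,open(f'd{k}.pkl','wb'))
c=cv2.resize(D['side']['img'][150:270,285:405],(600,600),interpolation=cv2.INTER_CUBIC);cv2.imwrite(f'pics/s{k}.png',cv2.cvtColor(c,cv2.COLOR_RGB2BGR))
c=cv2.resize(D['top']['img'][150:290,260:400],(600,600),interpolation=cv2.INTER_CUBIC);cv2.imwrite(f'pics/t{k}.png',cv2.cvtColor(c,cv2.COLOR_RGB2BGR))
o=ctrl.get_obs();M=Ro.from_rotvec(o['orientation']).as_matrix();print(o['t'],o['ee_pos'],o['ft_force'],o['width'],'yaw',np.arctan2(M[1,0],M[0,0]),'zaxis',M[:,2].round(4),'y',M[:,1].round(4))
th=-.213;c,s=np.cos(th),np.sin(th);R=np.array([[c,-s],[s,c]]);O=np.array([592.,148.5])
ax=-M[:,2] if (M[1,2]<0) else M[:,2]
po=o['ee_pos']+ax*-20.5-M[:,1]*10.2;tip=po+145*ax
l=lambda p:np.r_[R.T@(p[:2]-O),p[2]]-[-95,-100,85]
print('tip pred rel mouth',l(tip).round(1),'pred side px',proj(D['side'],[tip]),'top',proj(D['top'],[tip]),'mouth side px',proj(D['side'],[np.r_[R@[-95,-100]+O,85]]))
E
python3 look.py 7
```

```text
8.8833 [442.39314563 -89.23780221  73.6345418 ] [ 0.59257957  0.13460738 -1.93535565] 29.946071933221063 yaw -0.21579041618883923 zaxis [0.2141 0.9768 0.003 ] y [ 4.e-04  3.e-03 -1.e+00]
tip pred rel mouth [ -0.6 -39.5  -0.8] pred side px [[328.97832404 226.4410971 ]] top [[321.56364422 235.63547422]] mouth side px [[322.26840391 216.95585763]]
```

View pics/s7.png

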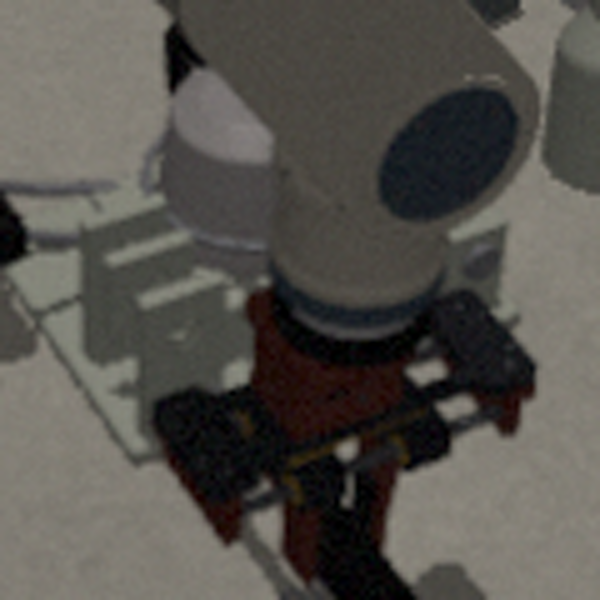

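View pics/t7.png

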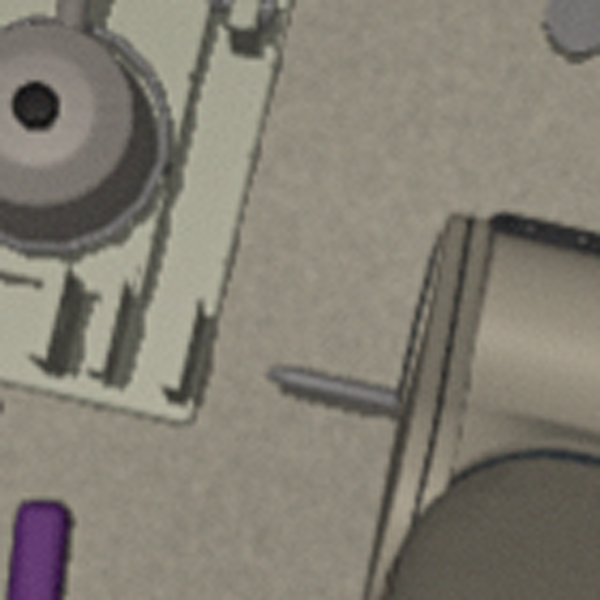

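```bash
python3 - <<'E'
from h import *
import pickle
D=pickle.load(open('d7.pkl','rb'));d=D['top']
x0,x1,y0,y1=266,356,205,255
c=cv2.resize(d['img'][y0:y1,x0:x1],None,fx=8.8,fy=8.8,interpolation=cv2.INTER_CUBIC)
c=cv2.convertScaleAbs(c,alpha=1.4)
cv2.imwrite('pics/t7z.png',cv2.cvtColor(c,cv2.COLOR_RGB2BGR))
# depth of eye tops
z=d['range_z']
ys,xs=np.mgrid[y0:y1,x0:x1];P=bydepth(d,np.c_[xs.ravel(),ys.ravel()]).reshape(y1-y0,x1-x0,3)
m=((P[...,2]>95)&(P[...,2]<135)&(xs<315)).astype(np.uint8)
n,l,st,ce=cv2.connectedComponentsWithStats(m)
for i in range(1,n):
    if st[i,4]>8: q=P[l==i];print(st[i],ce[i]+[0,0],np.median(q[:,2]),q.mean(0).round(1),q[:,0].min(),q[:,0].max())
E
```

```text
[  1   6  10  24 132] [ 5.18939394 17.65151515] 114.93854984261463 [493.8 143.5 113.7] 469.6904230456315 519.8523671307444
[ 14  10  10  22 113] [18.47787611 20.10619469] 112.46948424557058 [488.8 114.2 111.7] 464.9203193205617 511.82990788884297
[ 31  13  10  23 116] [35.79310345 24.05172414] 115.52359732795867 [480.   75.6 114.8] 456.3566383446024 505.27961948740443
```

View pics/t7z.png

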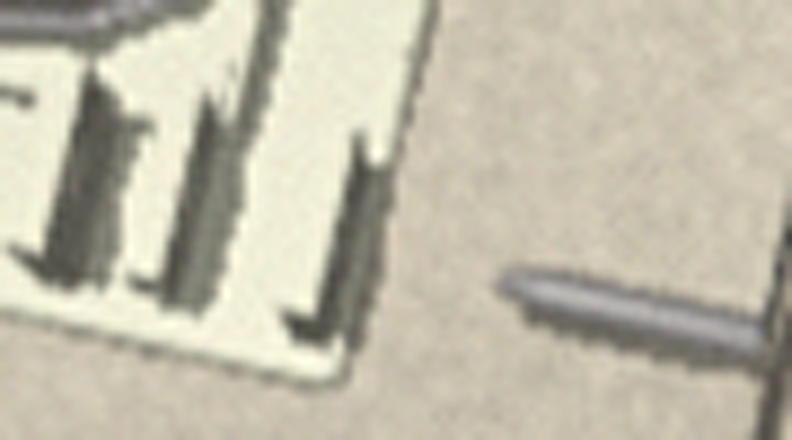

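```bash
cat > rod.py <<'E'
from h import *
import pickle,sys
def rod(k,x0,x1,y0,y1):
    d=pickle.load(open(f'd{k}.pkl','rb'))['top']
    ys,xs=np.mgrid[y0:y1,x0:x1];P=bydepth(d,np.c_[xs.ravel(),ys.ravel()])
    P=P[(P[:,2]>60)&(P[:,2]<115)]
    th=-.210;c,s=np.cos(th),np.sin(th);R=np.array([[c,-s],[s,c]]);O=np.array([592.5,148.5])
    L=np.c_[(P[:,:2]-O)@R,P[:,2]]-[-95,-100,85]
    print(len(L))
    for a in np.arange(np.floor(L[:,1].min()/8)*8,L[:,1].max(),8):
        q=L[(L[:,1]>=a)&(L[:,1]<a+8)]
        if len(q):print(a,len(q),'x',q[:,0].min().round(1),q[:,0].max().round(1),q[:,0].mean().round(1),'z',np.percentile(q[:,2],[20,50,80]).round(1))
    print(np.polyfit(L[:,1],L[:,0],1),np.polyfit(L[:,1],L[:,2],1))
if __name__=='__main__': rod(sys.argv[1],*map(int,sys.argv[2:]))
E
python3 rod.py 7 318 351 228 252
```

```text
146
-112.0 4 x -6.8 0.1 -3.5 z [3.5 4.8 7.5]
-104.0 20 x -7.8 3.3 -2.4 z [0.9 2.9 5.5]
-96.0 19 x -7.9 4.5 -2.1 z [2.1 4.5 6.9]
-88.0 18 x -7.4 3.7 -2.4 z [2.4 5.2 6.2]
-80.0 19 x -7.9 3.7 -2.1 z [2.7 4.1 6.2]
-72.0 20 x -7.6 3.3 -2.7 z [2.3 3.8 6.9]
-64.0 19 x -8.0 3.3 -2.3 z [2.3 3.8 7.1]
-56.0 17 x -7.2 3.1 -2.2 z [1.5 3.6 5.6]
-48.0 10 x -5.6 1.3 -1.9 z [0.6 1.6 2.9]
[ 0.00602052 -1.88167985] [-0.01831664  2.64372573]
```

>>> jog_arm(steps=[{"turn":[0,0,0.002],"dp":[0.04,0,0.012],"claw":0},{"turn":[0,0,0.002],"dp":[0.08,0.2,0.012],"claw":0},{"turn":[0,0,0.002],"dp":[0.125,0.42,0.012],"claw":0},{"turn":[0,0,0.002],"dp":[0.125,0.42,0.012],"claw":0},{"turn":[0,0,0.002],"dp":[0.125,0.42,0.012],"claw":0}])

```text
t: 9.3
ee_pos: [453.5, -55.9, 74.7]
orientation: [-1.562, 0.162, -0.164]
ft_force: [0.2, -0.9, -0.6]
width: 29.9
```

```bash
python3 look.py 8; python3 rod.py 8 306 340 222 248;python3 - <<'E'
from h import *
import pickle
d=pickle.load(open('d8.pkl','rb'))['top']
x0,x1,y0,y1=266,356,205,255
c=cv2.resize(d['img'][y0:y1,x0:x1],None,fx=8.8,fy=8.8,interpolation=cv2.INTER_CUBIC)
cv2.imwrite('pics/t8z.png',cv2.cvtColor(cv2.convertScaleAbs(c,alpha=1.4),cv2.COLOR_RGB2BGR))
E
```

```text
9.4 [452.8774118  -56.30377868  74.63421499] [ 0.30205086 -0.98898331 -1.24261435] 29.857035751256145 yaw -0.20931712167366048 zaxis [0.2078 0.9782 0.0029] y [ 8.0e-04  2.7e-03 -1.0e+00]
tip pred rel mouth [ 1.9 -5.1  0.2] pred side px [[323.75803322 217.85967653]] top [[306.90468274 231.19426627]] mouth side px [[322.26840391 216.95585763]]
139
-72.0 8 x -3.7 5.3 1.3 z [3.6 5.6 8.2]
-64.0 20 x -4.9 6.6 0.5 z [3.8 5.2 6.5]
-56.0 18 x -4.4 7.3 1.3 z [1.7 5.2 7.3]
-48.0 20 x -4.4 7.5 0.6 z [2.1 4.  6.5]
-40.0 18 x -3.8 6.1 1.2 z [4.1 5.3 7.8]
-32.0 20 x -5.0 6.3 0.3 z [3.4 5.1 6.4]
-24.0 16 x -4.4 6.5 0.8 z [2.1 4.6 5.8]
-16.0 11 x -3.5 6.7 0.6 z [2.6 3.1 6.6]
-8.0 2 x -0.3 1.5 0.6 z [2.3 3.4 4.5]
0.0 6 x 14.2 24.0 18.0 z [-18.4  -6.2   6.7]
[0.08206518 4.61406715] [-0.06821767  1.77649513]
```

View pics/t8z.png

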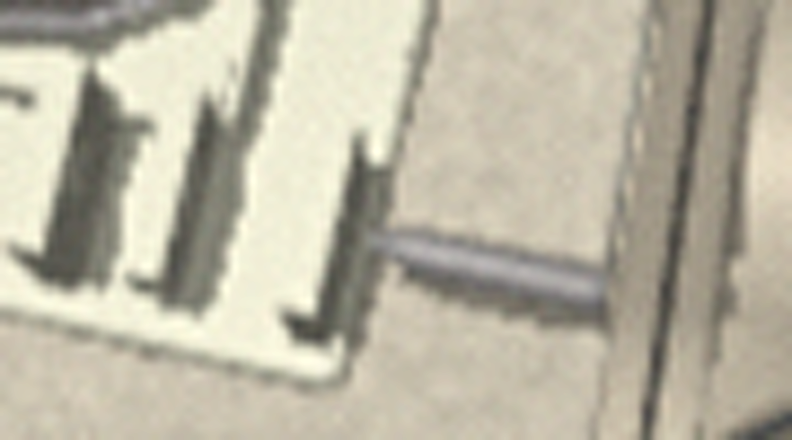

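View pics/s8.png

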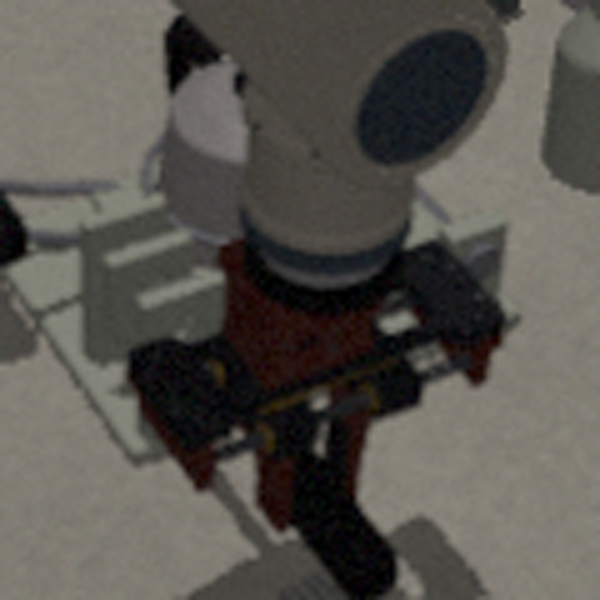

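>>> jog_arm(steps=[{"turn":[0,0,0],"dp":[0.015,0.1,0],"claw":0},{"turn":[0,0,0],"dp":[0.035,0.2,0],"claw":0},{"turn":[0,0,0],"dp":[0.055,0.3,0],"claw":0},{"turn":[0,0,0],"dp":[0.07,0.367,0],"claw":0},{"turn":[0,0,0],"dp":[0.07,0.367,0],"claw":0}])

```text
t: 9.82
ee_pos: [458.8, -25.9, 74.7]
orientation: [-1.562, 0.163, -0.164]
ft_force: [-0.5, -0.4, -1.4]
width: 30.1
```

```bash
python3 look.py 9; python3 rod.py 9 304 330 218 245
```

```text
9.9167 [458.4854247  -26.54227302  74.61924879] [ 0.11032871  0.0055049  -1.55447307] 30.036454599497738 yaw -0.20819043734350348 zaxis [0.2067 0.9784 0.0028] y [ 7.0e-04  2.7e-03 -1.0e+00]
tip pred rel mouth [ 0.9 25.2  0.2] pred side px [[318.28291957 211.12236025]] top [[293.73182789 228.68408223]] mouth side px [[322.26840391 216.95585763]]
100
-64.0 2 x -4.0 -1.6 -2.8 z [5.9 6.4 7. ]
-56.0 1 x 1.0 1.0 1.0 z [1.9 1.9 1.9]
-32.0 13 x -5.5 6.1 0.0 z [3.8 4.7 6.7]
-24.0 18 x -5.2 4.8 0.0 z [4.2 4.9 6.2]
-16.0 19 x -5.3 6.1 -0.2 z [2.2 4.9 6.9]
-8.0 20 x -5.8 5.6 0.1 z [3.4 4.6 6.2]
0.0 27 x -6.5 26.1 12.0 z [-7.7 10.3 27.7]
[0.27324192 6.34723225] [0.08387344 6.9695314 ]
```

>>> jog_arm(steps=[{"turn":[0,0,0],"dp":[0.025,0.12,0],"claw":0},{"turn":[0,0,0],"dp":[0.05,0.24,0],"claw":0},{"turn":[0,0,0],"dp":[0.077,0.36,0],"claw":0},{"turn":[0,0,0],"dp":[0.104,0.489,0],"claw":0},{"turn":[0,0,0],"dp":[0.104,0.489,0],"claw":0}])

```text
t: 10.33
ee_pos: [467.5, 14.4, 74.7]
orientation: [-1.562, 0.161, -0.163]
ft_force: [0.5, -0.2, -1.4]
width: 29.9
```

```bash
python3 look.py 10; python3 rod.py 10 274 296 212 240
```

```text
10.4333 [466.91293031  13.26075848  74.61316155] [-0.00174254 -0.21833865 -1.31167088] 29.809229449672078 yaw -0.2065874367043406 zaxis [0.2051 0.9787 0.0028] y [ 8.0e-04  2.6e-03 -1.0e+00]
tip pred rel mouth [ 0.5 65.8  0.2] pred side px [[311.43948653 202.24608596]] top [[276.16960223 224.93675759]] mouth side px [[322.26840391 216.95585763]]
236
24.0 10 x -5.9 4.7 -1.0 z [3.5 5.7 6.9]
32.0 25 x -5.5 35.2 4.4 z [0.  4.9 7.9]
40.0 112 x -23.3 36.9 1.9 z [-7.  24.2 27.6]
48.0 29 x -23.1 23.1 -3.6 z [ 6.2 26.5 28.4]
56.0 13 x -6.4 1.6 -2.4 z [2.2 3.5 4.7]
64.0 41 x -12.8 28.8 10.3 z [-14.2  -5.2  19.4]
72.0 6 x 0.1 32.1 12.9 z [-12.8  -7.5  28.4]
[ 0.22776482 -8.29720558] [-0.18532484 18.81062101]
```

View pics/t10.png

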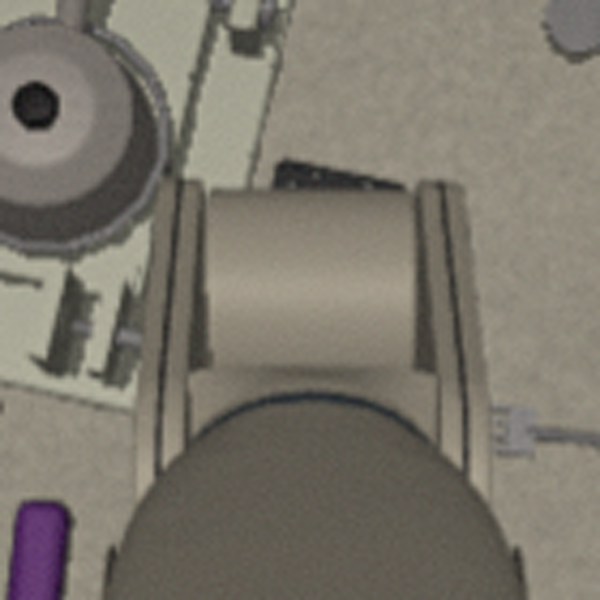

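>>> jog_arm(steps=[{"turn":[0,0,0],"dp":[0.02,0.09,0],"claw":0},{"turn":[0,0,0],"dp":[0.04,0.17,0],"claw":0},{"turn":[0,0,0],"dp":[0.058,0.25,0],"claw":0},{"turn":[0,0,0],"dp":[0.075,0.32,0],"claw":0},{"turn":[0,0,0],"dp":[0.075,0.32,0],"claw":0}])

```text
t: 10.85
ee_pos: [473.3, 39.8, 74.7]
orientation: [-1.562, 0.161, -0.162]
ft_force: [0.2, 1.0, -0.8]
width: 30.0
```

>>> jog_arm(steps=[{"turn":[0,0,0],"dp":[0.003,0.015,0],"claw":0},{"turn":[0,0,0],"dp":[0.006,0.03,0],"claw":0},{"turn":[0,0,0],"dp":[0.006,0.03,0],"claw":0}])

```text
t: 11.1
ee_pos: [473.8, 42.3, 74.6]
orientation: [-1.562, 0.161, -0.162]
ft_force: [0.5, 0.4, -0.9]
width: 30.0
```

```bash
python3 look.py 11
```

```text
11.2 [473.73746359  42.0928773   74.6517659 ] [ 0.20971654  0.07497036 -0.89266216] 29.92719149114354 yaw -0.20593245657669187 zaxis [0.2045 0.9789 0.0029] y [ 0.0011  0.0027 -1.    ]
tip pred rel mouth [ 1.  95.5  0.2] pred side px [[306.85223847 195.88512372]] top [[263.50118341 221.88855567]] mouth side px [[322.26840391 216.95585763]]
```

View pics/t11.png

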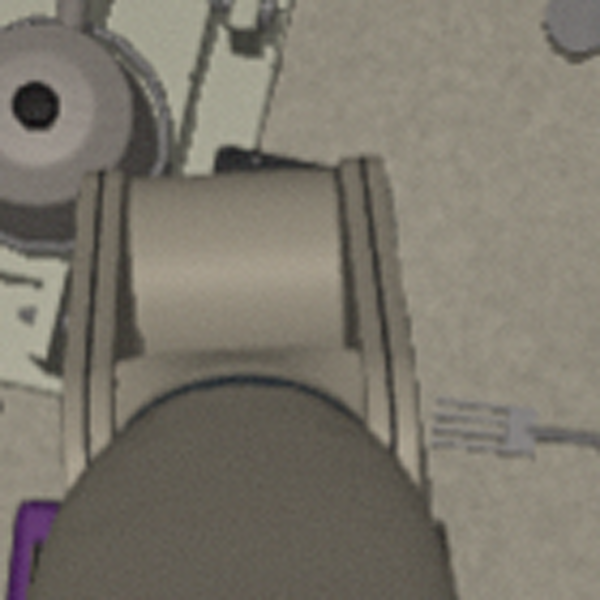

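View pics/s11.png

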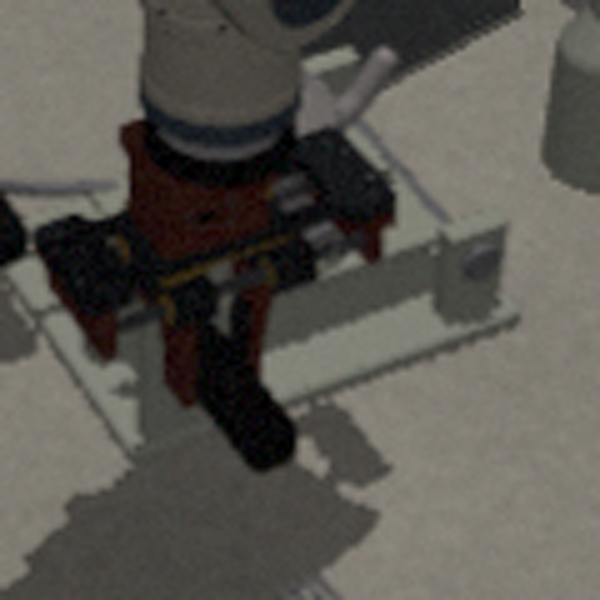

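>>> jog_arm(steps=[{"turn":[0,0,0],"dp":[0.003,0.015,0],"claw":0},{"turn":[0,0,0],"dp":[0.005,0.025,0],"claw":0},{"turn":[0,0,0],"dp":[0.005,0.025,0],"claw":0}])

```text
t: 11.45
ee_pos: [474.1, 43.9, 74.6]
orientation: [-1.562, 0.161, -0.162]
ft_force: [-0.8, -1.5, -1.0]
width: 30.0
```

>>> jog_arm(steps=[{"turn":[0,0,0],"dp":[0.003,0.015,0],"claw":0},{"turn":[0,0,0],"dp":[0.005,0.025,0],"claw":0},{"turn":[0,0,0],"dp":[0.005,0.025,0],"claw":0}])

```text
t: 11.7
ee_pos: [473.9, 44.4, 74.7]
orientation: [-1.564, 0.161, -0.161]
ft_force: [-1.6, -12.8, 2.2]
width: 29.7
```

>>> jog_arm(steps=[{"turn":[0,0,0],"dp":[0,-0.005,0],"claw":0.4},{"turn":[0,0,0],"dp":[0,-0.005,0],"claw":0.8},{"turn":[0,0,0],"dp":[0,-0.005,0],"claw":0.8},{"turn":[0,0,0],"dp":[0,-0.005,0],"claw":0.8},{"turn":[0,0,0],"dp":[0,-0.005,0],"claw":0.8},{"turn":[0,0,0],"dp":[0,-0.005,0],"claw":0.8},{"turn":[0,0,0],"dp":[0,-0.005,0],"claw":0.8},{"turn":[0,0,0],"dp":[0,-0.005,0],"claw":0.8}])

```text
t: 12.37
ee_pos: [473.9, 44.1, 74.7]
orientation: [-1.564, 0.161, -0.161]
ft_force: [-0.7, -0.3, 0.4]
width: 70.0
```

```bash
python3 look.py 12
```

```text
12.4667 [473.91398637  44.09307989  74.68628975] [-0.23715397  0.01437945  0.30049615] 70.12822164208538 yaw -0.20521972006424438 zaxis [2.038e-01 9.790e-01 3.000e-04] y [-2.e-04  3.e-04 -1.e+00]
tip pred rel mouth [ 0.7 97.5 -0.1] pred side px [[306.429957   195.57565773]] top [[262.61758233 221.85436187]] mouth side px [[322.26840391 216.95585763]]
```

View pics/s12.png

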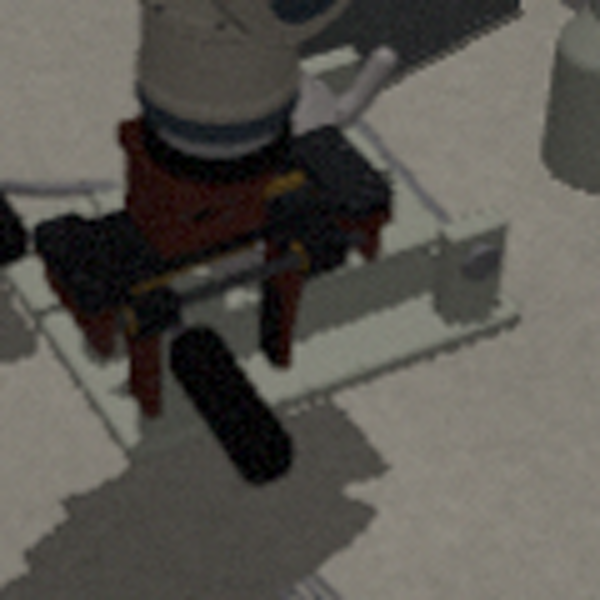

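Released, and the pin is held with a slight droop. The fingers are clear on both sides, so I'll go straight up and then away to the right.

>>> jog_arm(steps=[{"turn":[0,0,0],"dp":[0,0,0.3],"claw":0.8},{"turn":[0,0,0],"dp":[0,0,0.7],"claw":0.8},{"turn":[0,0,0],"dp":[0,0,1],"claw":0.8},{"turn":[0,0,0],"dp":[0,0,1],"claw":0.8}])

```text
t: 12.8
ee_pos: [476.7, 44.3, 158.8]
orientation: [-1.563, 0.156, -0.167]
ft_force: [1.3, 0.2, 0.0]
width: 70.6
```

>>> jog_arm(steps=[{"turn":[0,0,0],"dp":[0,-0.5,0.8],"claw":0.8},{"turn":[0,0,0],"dp":[0,-1,0.8],"claw":0.8},{"turn":[0,0,0],"dp":[0,-1,0.8],"claw":0.8},{"turn":[0,0,0],"dp":[0,-1,0.8],"claw":0.8}])

```text
t: 13.13
ee_pos: [478.4, -38.7, 225.1]
orientation: [-1.564, 0.154, -0.172]
ft_force: [0.4, 0.9, -0.0]
width: 70.1
```

>>> jog_arm(steps=[{"turn":[0,0,0],"dp":[0,-1,0],"claw":0.8},{"turn":[0,0,0],"dp":[0,-1,0],"claw":0.8},{"turn":[0,0,0],"dp":[0,-1,0],"claw":0.8},{"turn":[0,0,0],"dp":[0,-1,0],"claw":0.8}])

```text
t: 13.47
ee_pos: [477.9, -119.8, 224.1]
orientation: [-1.563, 0.157, -0.174]
ft_force: [0.0, 0.1, 0.9]
width: 70.0
```

>>> jog_arm(steps=[{"turn":[0,0,0],"dp":[0,-1,0],"claw":0.8},{"turn":[0,0,0],"dp":[0,-1,0],"claw":0.8},{"turn":[0,0,0],"dp":[0,-1,0],"claw":0.8},{"turn":[0,0,0],"dp":[0,-1,0],"claw":0.8},{"turn":[0,0,0],"dp":[0,-1,0],"claw":0.8}])

```text
t: 13.88
ee_pos: [477.4, -198.4, 223.3]
orientation: [-1.562, 0.159, -0.173]
ft_force: [0.7, 0.3, -0.2]
width: 70.4
```

```bash
python3 look.py 13; python3 - <<'E'
from h import *
import pickle
D=pickle.load(open('d13.pkl','rb'));save(D['side'],'side13.png')
d=D['top'];th=-.21;c,s=np.cos(th),np.sin(th);R=np.array([[c,-s],[s,c]]);O=np.array([592.5,148.5])
ys,xs=np.mgrid[205:260,250:345];P=bydepth(d,np.c_[xs.ravel(),ys.ravel()]);L=np.c_[(P[:,:2]-O)@R,P[:,2]]-[-95,-100,85]
for a in list(range(-110,0,20))+[12,22,32,54,62,82,87,92,97]:
    q=L[(abs(L[:,0])<13)&(L[:,1]>=a)&(L[:,1]<a+(20 if a<0 else 6))&(L[:,2]>-25)&(L[:,2]<24)]
    if len(q):print(a,len(q),q.mean(0).round(1))
E
```

```text
13.9833 [ 477.67331838 -198.06170626  223.65615454] [ 0.40275628  0.29550492 -0.8583062 ] 70.44118414031128 yaw -0.20956921797269504 zaxis [0.208  0.9781 0.0028] y [ 9.8e-03  8.0e-04 -1.0e+00]
tip pred rel mouth [  56.  -138.4  149.2] pred side px [[371.15461416 200.37414637]] top [[375.6231435  210.76371662]] mouth side px [[322.26840391 216.95585763]]
-110 9 [ -6.4 -91.5   3.2]
-90 104 [ -0.3 -80.1   4.8]
-70 103 [ -0.2 -60.1   6.6]
-50 107 [ -0.2 -40.1   8.4]
-30 107 [ -0.3 -19.8   9.7]
-10 57 [-0.2 -3.8  6.2]
12 11 [ 1.1 15.4  4.4]
22 13 [ 1.5 24.8  3.6]
32 14 [ 1.4 35.1  4.4]
54 14 [-1.2 57.   6.1]
62 14 [-1.  64.9  6.7]
82 9 [-0.5 85.9  8.1]
87 8 [ 0.4 89.7  6.5]
92 3 [ 0.5 93.5  1.9]
```

View pics/side13.png

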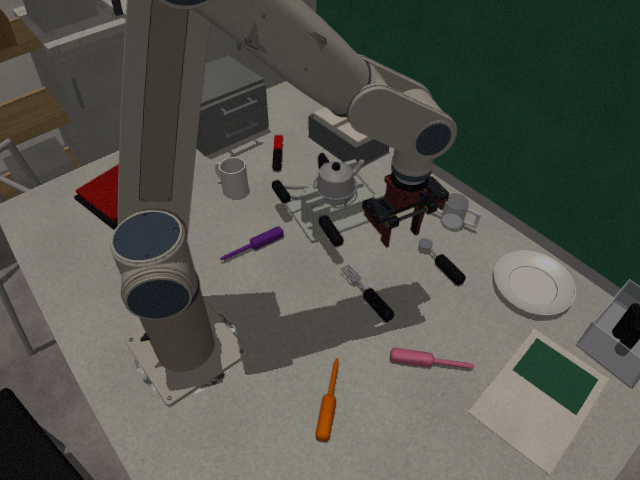

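View pics/t13.png

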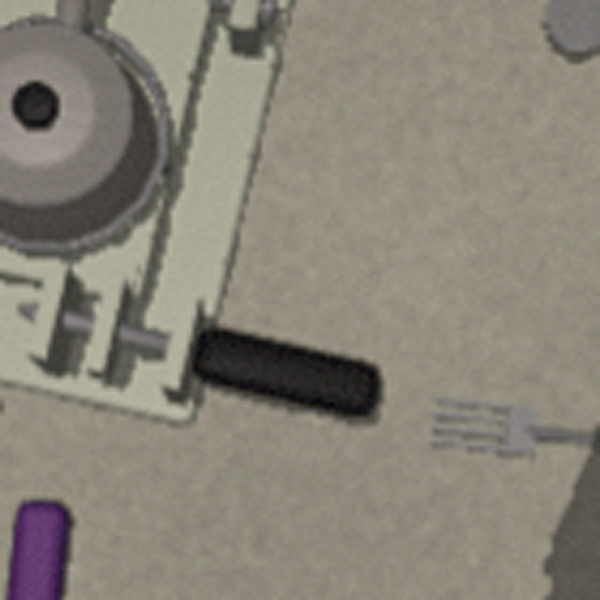

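The pin is through all three eyes. The tip is at about +94 mm and the droop about 0.09 rad; fork, spoon and mug look unmoved. Handing in.

```bash
python3 -c "
from h import *
o=ctrl.get_obs();print(o['t'],o['ft_force']);print(ctrl.close_job())"
```

```text
13.9833 [ 0.40275628  0.29550492 -0.8583062 ]
the job is handed in; nothing more can be done
None
```

I pressed the cradle down onto its stop, pushed the locking pin through all three eyes, let go and moved clear. I handed the job in at 14.0 s; the hand-in gives no verdict.

- **Cradle:** the stop held at 45 N with the grip bar's top at z = 94.8 mm (95 is level). The later pictures also show it level.
- **Pin:** the grip met the outer eye at about 13 N. After I let go, the depth image put the tip about 94 mm past the mouth. It was within about 1 mm sideways and roughly 4 mm above the holes' axis. The pin droops about 0.09 rad, under the 0.2 limit.
- **Other items:** the fork, spoon and mug look unmoved in the last pictures. I judged this by eye and did not measure them again.
- **Disagreement:** arm position alone put the tip at 97.5 mm at release, against about 94 mm by camera. I put this down to grasp-offset and calibration error of a few mm, and both values are above the required 85 mm.

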